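Load the micro-mill and take a pickup contact at its measuring point

ROBOT

A 6-joint arm with a two-finger parallel gripper is mounted at the origin on the work surface. World frame = base frame: x ahead of the robot, y to its left, z up, the work surface at z = 0. Lengths are in mm, angles in rad, forces in N, time in s.
With the tool pointing down it reaches from about 350 to 875 mm from the base axis. Payload 15.5 kg.
Tool frame: the origin (TCP) lies midway between the tips of the shut fingers; the grasp point (between the pads) lies 19 mm behind it; z points along the fingers, y is the direction in which the jaws open and shut (so a half turn about z gives the same grasp; the last joint's range is limited). The gripper opens to 85 mm and grips with 20 to 120 N. Pads are 22 mm wide; open, the fingers measure 114 mm over their backs; the gripper's body (76 mm by 85 mm) begins 54 mm behind the grasp point. The pads swing forward as they close: fully open they stand 13 mm farther back than shut.
Start: joints at [-1.415, 0.494, 1.345, -0, 1.302, -0.096], TCP at [155.113, -605.447, 231.277] pointing down, gripper open.
Joint ranges: [-2.91, 2.91], [-0.82, 2.16], [0.22, 2.67], [-1.22, 4.37], [0.12, 2.79], [-3.08, 3.08]. Speed limits (rad/s): [1.89, 1.89, 2.57, 3.01, 3.01, 3.01].

INTERFACE

Orientations are given as a unit quaternion [x, y, z, w].
In Python, from plant import r, optics gives the robot as it stands. The module is installed in compiled form; this text tells all that it offers.
- The arm moves only by the tool apply_moves, never from a script. Its argument "motion" is one flat list of numbers, 5 for each row, row after row: the finger opening in m, from 0 to 0.0854, then the shift along the world's x, y, z in m, then the turn about the world's z in degrees. A call has 1 to 8 rows; each row shifts and turns the commanded pose from where the row before left it; what a row does not reach is not made up. A row lasts 1/8 s, in which the tool goes at most 62.5 mm and 10.7 degrees, less where a joint would pass 70% of its speed; a pose out of reach is approached as far as the arm can. A call is refused whole if a number of a shift passes 0.0625 or a number of a turn 10.7, either way. A call with a gripper value outside its range is refused whole. The fingers move at their own pace and stop on an object; "newtons" is the grip in N (left out, the last holds). Time passes only in rows, so rows that do not move let the fingers close. It gives the time, the measured TCP pose, the force and the opening at its end, in the units of the state.
- r.get_obs(): the state, without advancing time (a new reading comes with each control period).
- optics.grab_frame(name): name is "side" or "top"; returns a dict with "pixels" (480x640x3 uint8, red, green, blue), "camera_matrix" (3x3 intrinsics, pixels), "D" ([k1, k2, p1, p2, k3] as OpenCV has them; the pictures are not rectified), "rvec" (rotation vector, rad) and "tvec" (3), from world to camera coordinates, as OpenCV has them. Camera axes: x right, y down, z forward; pixel columns grow to the right and rows downward; lengths in mm; the calibration is good to about 2 mm. A picture is of the moment at which its call begins. There is no depth.
- r.close_job(): hands the job in, once; it reports no verdict.
The state is a dict: "clock": time; "joints": joint angles; "joint_velocities": joint speeds; "joint_efforts": joint torques, N m; "eef_pos": TCP position; "tool_rot": TCP orientation; "force": force on the tool from outside, world axes, zero at the start; "wrist_torque": the same for the moment, N m; "width": opening from 0.0 (shut) to 1.0 (fully open).
Only numpy, scipy, OpenCV 4.12 (cv2) and the standard library are available. Lean on these libraries where they do the work, as an engineer would, in place of code of your own. Each camera call takes 0.05 s, during which the arm holds its last target.

TASK

Load the larger of the two white ceramic grinding balls into the mill's steel pot, lowering it gently to the bottom rather than dropping it, and let go of it. Then take the sprung pickup probe out of its grey holder and hold its tip on the marked boss of the mill's sloping front: inside the engraved ring, square to that sloping face, and pressed lightly so that the plunger is about half-way in. Finish like that, still holding the probe on the spot, and leave the smaller ball and the other glassware and tools where they are.

Things in the scene. Friction and masses are not known exactly. Their poses are not given: they have to be found in the camera images.
- ball_center (a point): Centre of the larger ball: white ceramic, 44 mm diameter, about 170 g. It sits on a black rubber ring fixed to the bench (38 mm outside diameter, 24 mm high), its centre 41 mm above the bench. The ring may be in any of three places.
- ball: The larger ball again (the same body; its origin is the lowest point of the ball as first placed and turns with it: use its centre instead).
- small_ball_center (a point): Centre of the smaller ball: white ceramic, 30 mm diameter, on a like ring (27 mm outside diameter, 24 mm high). To be left alone.
- pot_in (a point): Centre of the flat inner floor of the round open steel pot on the mill's deck, 76 mm above the bench. Inside diameter about 128 mm; rim 50 mm above the floor; outside diameter 140 mm. x and y are the mill's, z up.
- mill: Low white bench mill, 260 mm (x) by 220 mm (y), deck 70 mm above the bench, fixed to the bench and turned up to 20 degrees. Origin under its centre, z up; its -x side, towards the robot, is the sloping front; the pot is fixed on the deck at x = +52 mm.
- pot: The pot itself; origin on the deck below its centre, z up.
- spot (a point): The marked spot: centre of the top face of a round steel boss (32 mm diameter, 4 mm proud) on the mill's sloping front, inside an engraved dark ring of 20 mm inner diameter. z is the outward normal of the face (20 degrees from vertical, leaning to the mill's -x side), y is level along the front. 57 mm above the bench, 138 mm from the pot's axis.
- boss: The boss itself, fixed to the mill; same axes as the spot, origin 4 mm beneath it.
- probe_grip (a point): Place to grip the upright probe: its black handle, 24 mm square (sides along this x and y), reaches 27 mm above and 33 mm below this point; then a 36 mm flange 5 mm thick, a 12 mm stem 45 mm long and the 8 mm round-ended plunger standing out 16 mm. z runs along the probe, away from the tip. The tip is 99 mm below this point with the plunger out.
- probe_tip (a point): The end of the plunger, the point that touches; z along the probe, away from the tip. It moves in with the plunger.
- probe: The probe, about 130 g; origin in the middle of the flange's underside, 38 mm below the grip point, z along the probe away from the tip. At the start it stands tip down in the holder, flange on the holder's top (75 mm above the bench); raise it at least 65 mm to clear the hole.
- plunger (a joint): How far the plunger is pushed in: 0 = out, 0.010 m = fully in (stop). The spring needs about 1 N to start and about 0.4 N more for each mm: about 3 N half-way, 5 N fully in.
- holder: Grey block, 64 mm square, 75 mm high, fixed to the bench, with a vertical hole 18 mm square, 68 mm deep, in the middle of its top. Origin under its centre.
- mortar: Bystander: white ceramic mortar, 104 mm across, 55 mm high; origin under its centre.
- spatula: Bystander: flat steel spatula lying on the bench, 170 mm long, 14 mm wide, 4 mm thick, between the robot and the mill; origin under its middle.
- funnel: Bystander: glass funnel upside down, 72 mm across, 90 mm high; origin under its centre.
- pestle: Bystander: white ceramic pestle standing on its thick end, 32 mm across, 85 mm high; origin under its centre.
Not all that is in view belongs to the job. Leave any blue look-alike of the holder alone.

How it is judged (in metres and radians):
On the way, in this order (a step that is already met when the one before it is completed fails the run):
1. the larger ball lies at rest on the floor of the pot, let go (z of ball_center in the frame of pot_in between 0.015 and 0.027 m and horizontal distance between ball_center and pot_in below 0.045 m and contact force between the fingers and ball below 0.05 N and linear speed of ball below 0.05 m/s), for 0.2 s.
2. the probe is gripped and raised clear of its holder (z of probe in the frame of holder above 0.138 m and contact force between the fingers and probe above 1 N), for 0.1 s.
At the end, for the whole second after the job is handed in: Probe still gripped and still, tip on the boss within 10 mm of its centre, axis within 8 deg of the face normal, plunger 2 to 8.5 mm in, 0.8 to 7 N on the boss, touching neither pot nor holder; the larger ball let go, at rest on the pot floor (all of step 1 and distance between probe_tip and spot below 0.0105 m and angle between the z axis of probe_tip and the z axis of spot, either way round below 0.14 rad and value of joint plunger between 0.002 and 0.0085 m and contact force between probe and boss between 0.8 and 7 N and contact force between the fingers and probe above 1 N and contact force between probe and holder below 0.05 N and contact force between probe and pot below 0.05 N and linear speed of probe below 0.02 m/s); the arm keeps its last pose, push and grip.
It fails at once if the larger ball is dropped: it falls freely more than about 10 mm, or is thrown (linear speed of ball above 0.45 m/s and contact force between the fingers and ball below 0.01 N).
It fails at once if the larger ball is pressed or knocked hard against the pot (over 25 N) (contact force between ball and pot above 25 N).
It fails at once if the probe is pressed hard on the boss (over 15 N) (contact force between probe and boss above 15 N).
It fails at once if the smaller ball is moved by more than 15 mm (distance of small_ball_center from where it was at the start of the episode above 0.015 m).
It fails at once if another thing on the bench is moved by more than 30 mm (distance of any of mortar, spatula, funnel, pestle from where it was at the start of the episode above 0.03 m).
It also fails if it takes over 58 s, if anything falls off the work surface, if the arm or the gripper's body presses on something with over 40 N, if the wrist force passes 120 N, or if a joint passes its speed limit or range.

## Working session

There is one attempt and no reset: what is moved stays moved. The work goes in short steps, Python scripts to look and compute and a tool call to move; the robot and the scene stay as the last step left them, time stands still between calls to the robot, and variables do not carry over. Pictures are saved under pics/ and viewed, and the job is handed in when it is done.

Besides the shell and the picture viewer there is one more tool, called in YAML: its name, and indented under it one key for each argument. apply_moves: Moves the arm, as the interface text tells. Its arguments: {"type":"object","properties":{"motion":{"type":"array","items":{"type":"number"}},"newtons":{"type":"number"}},"required":["motion"]}

```bash
mkdir -p pics
cat > h.py <<'E'
import numpy as np, cv2
from plant import r, optics
def save(n,im): cv2.imwrite(f'pics/{n}.png',im[...,::-1])
def ray(f,px):
    R=cv2.Rodrigues(np.array(f['rvec'],float))[0]; t=np.array(f['tvec'],float).ravel()
    u=cv2.undistortPoints(np.array([[px]],float),np.array(f['camera_matrix'],float),np.array(f['D'],float)).ravel()
    return -R.T@t, R.T@np.array([u[0],u[1],1.])
def plane(f,px,z):
    c,d=ray(f,px); return c+d*(z-c[2])/d[2]
def proj(f,P):
    return cv2.projectPoints(np.array(P,float).reshape(-1,3),np.array(f['rvec'],float),np.array(f['tvec'],float),np.array(f['camera_matrix'],float),np.array(f['D'],float))[0].reshape(-1,2)
def tri(f,p,g,q):
    c,d=ray(f,p);e,k=ray(g,q);A=np.stack([d,-k],1);s=np.linalg.lstsq(A,e-c,rcond=None)[0]
    a=c+d*s[0];b=e+k*s[1];return (a+b)/2,np.linalg.norm(a-b)
E
python3 - <<'E'
from h import *
import pickle
F={n:optics.grab_frame(n) for n in('side','top')}
pickle.dump(F,open('f0.pkl','wb'))
for n in F: save(n+'0',F[n]['pixels']); print(n,ray(F[n],(320,240)))
print(r.get_obs())
E
```

```text
side (array([390.44288203, 768.23505279, 837.53760017]), array([ 0.16890607, -0.72962652, -0.66328423]))
top (array([ 474.44252516,  -35.46182321, 1045.16851639]), array([ 0.05371642, -0.02225722, -0.99836693]))
{'clock': 0.1, 'joints': array([-1.41548505e+00,  4.94131001e-01,  1.34604939e+00, -1.44633855e-05,
        1.30252284e+00, -9.54869486e-02]), 'joint_velocities': array([-1.40396520e-03, -1.43936662e-03, -2.27801820e-03, -1.78635729e-04,
       -2.42559491e-07, -6.04172260e-04]), 'joint_efforts': array([ 8.79497329e-04, -8.83589029e+01, -3.84565187e+01, -2.59045719e-04,
        5.05919146e-03, -6.37469341e-06]), 'eef_pos': array([ 155.06725959, -605.12565961,  230.76040087]), 'tool_rot': array([ 9.92147436e-01,  1.25072608e-01, -2.35762974e-05, -5.54833699e-04]), 'force': array([0.87419209, 0.37394978, 0.13752495]), 'wrist_torque': array([0.02516788, 0.00426596, 0.00690131]), 'width': 0.9987935968104854}
```

View pics/side0.png

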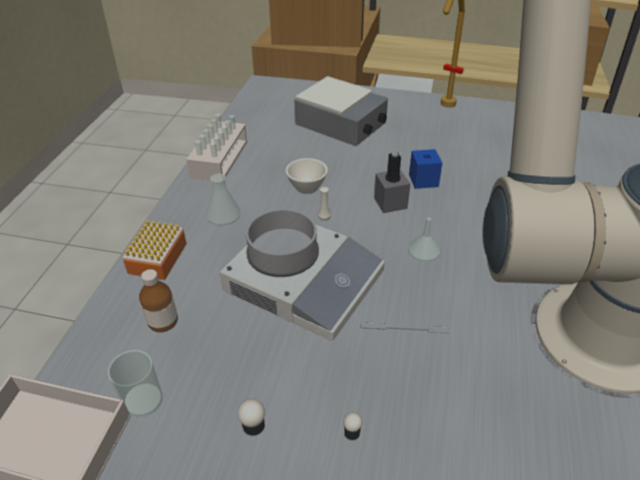

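View pics/top0.png

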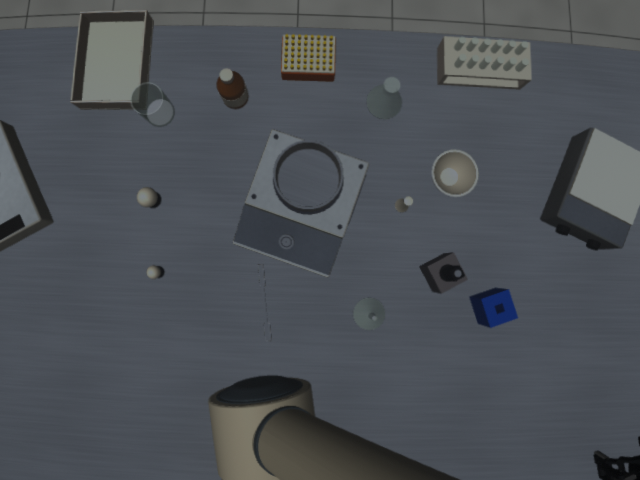

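```bash
python3 - <<'E'
from h import *
import pickle
F=pickle.load(open('f0.pkl','rb'));s,t=F['side'],F['top']
def blob(f,c,h,fn):
    x,y=c;p=f['pixels'][y-h:y+h,x-h:x+h].astype(int)
    m=fn(p).astype(np.uint8);n,l,st,ce=cv2.connectedComponentsWithStats(m)
    i=1+np.argmax(st[1:,4]);(cx,cy),rr=cv2.minEnclosingCircle(np.argwhere(l==i)[:,::-1].astype(np.float32));return np.array([cx+x-h,cy+y-h]),rr,st[i,4]
w=lambda p:(p[...,0]-p[...,2]>8)&(p[...,0]>85)
for nm,a,b,z in(('big',(251,413),(147,197),41),('small',(353,422),(154,272),39)):
    A=blob(s,a,20,w);B=blob(t,b,20,w);print(nm,A,B,tri(s,A[0],t,B[0]),plane(s,A[0],z),plane(t,B[0],z))
# crops
def crop(n,f,x,y,w,h,k): save(n,cv2.resize(f['pixels'][y:y+h,x:x+w],None,fx=k,fy=k,interpolation=cv2.INTER_CUBIC))
crop('c_balls_s',s,210,380,180,70,4);crop('c_balls_t',t,110,170,80,120,4)
crop('c_probe_s',s,360,140,90,90,6);crop('c_probe_t',t,405,240,120,100,6)
crop('c_mill_t',t,220,120,160,160,3.7);crop('c_mill_s',s,210,200,180,140,4)
E
cd pics; python3 -c "
import cv2,numpy as np
for o,l in(('m1',['c_probe_s','c_probe_t']),('m2',['c_balls_s','c_balls_t'])):
  I=[cv2.imread(x+'.png') for x in l];I=[cv2.resize(i,(380,int(i.shape[0]*380/i.shape[1]))) for i in I]
  H=max(i.shape[0] for i in I);cv2.imwrite(o+'.png',np.hstack([cv2.copyMakeBorder(i,0,H-i.shape[0],0,0,0) for i in I]))
"
```

```text
big (array([250.5, 412.5]), 13.729630470275879, np.int32(443)) (array([144.5, 196.5]), 8.631438255310059, np.int32(123)) (array([610.93353414, 324.76588063,  44.15693822]), np.float64(0.36400868407469955)) [611.62398701 322.99304306  41.        ] [611.54593917 325.94142295  41.        ]
small (array([352.18786049, 421.78323746]), 9.222537994384766, np.int32(205)) (array([152.        , 271.68181801]), 5.681918144226074, np.int32(53)) (array([449.27106999, 302.79628751,  36.14732724]), np.float64(0.053830908289565334)) [449.08834815 304.4557826   39.        ] [449.31555711 301.83700923  39.        ]
```

View pics/m1.png

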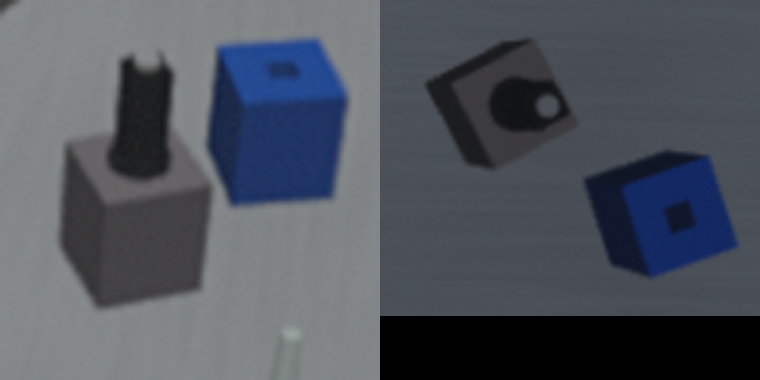

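View pics/m2.png

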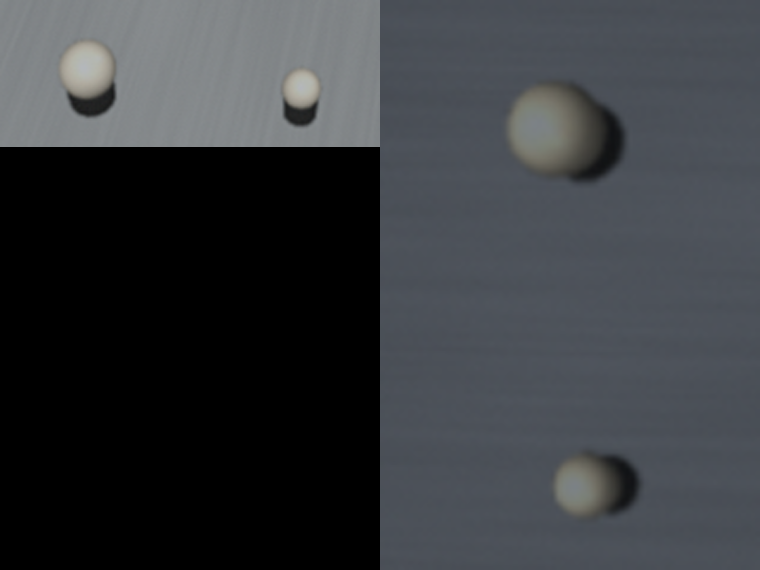

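View pics/c_mill_t.png

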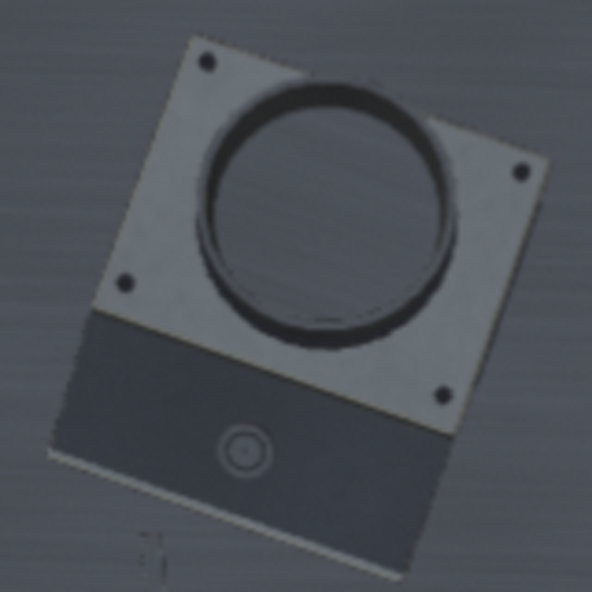

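View pics/c_mill_s.png

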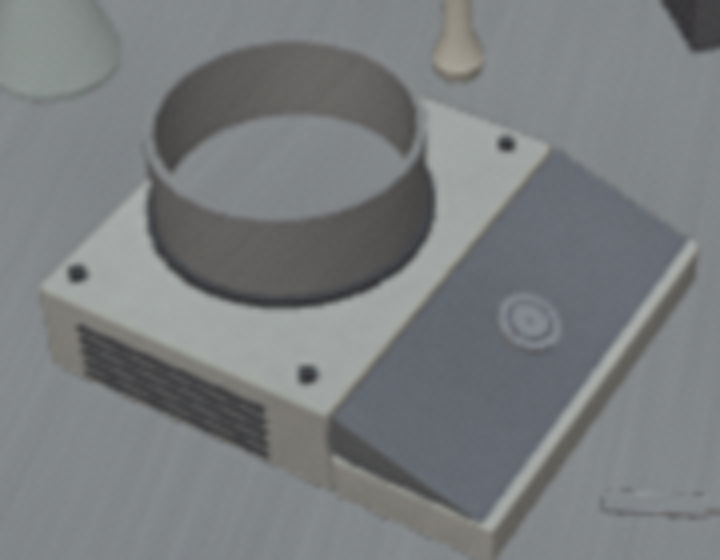

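Run:
```python
from h import *
import pickle
F=pickle.load(open('f0.pkl','rb'));s,t=F['side'],F['top']
mt=lambda x,y:(220+x/3.7-.3,120+y/3.7-.3); ms=lambda x,y:(210+x/4-.3,200+y/4-.3)
pt=lambda x,y:(405+(x-380)/(380/120)-.3,240+y/(380/120)-.3); ps=lambda x,y:(360+x/(380/90)-.3,140+y/(380/90)-.3)
sc=[(207,62),(521,172),(443,395),(125,283)]
S=np.array([plane(t,mt(*c),70) for c in sc]);print('screws',S,S.mean(0))
for a,b in((0,1),(3,2),(3,0),(2,1)):
    d=S[b]-S[a];print(np.degrees(np.arctan2(d[1],d[0])),np.linalg.norm(d))
a,b=plane(t,mt(95,310),70),plane(t,mt(455,435),70);d=a-b;print('edge',np.degrees(np.arctan2(d[1],d[0]))-90,np.linalg.norm(d))
print('screw s',plane(s,ms(307,374),70),plane(s,ms(507,144),70),plane(s,ms(78,273),70))
print('spot',plane(t,mt(245,451),57),plane(s,ms(530,321),57),tri(t,mt(245,451),s,ms(530,321)))
# pot rim: outer edge at top
print('rim t x-ext',plane(t,mt(328,208),126), 'side', plane(s,ms((145+428)/2,131),126))
H=[plane(t,pt(*c),75) for c in((535,40),(578,126),(495,168),(453,82))];H=np.array(H);print('holder',H,H.mean(0),[np.degrees(np.arctan2(*(H[i]-H[i-1])[1::-1])) for i in range(4)])
Hs=np.array([plane(s,ps(*c),75) for c in((65,143),(173,130),(211,184),(107,205))]);print('holder s',Hs,Hs.mean(0),[np.degrees(np.arctan2(*(Hs[i]-Hs[i-1])[1::-1])) for i in range(4)])
print('handle top',plane(t,pt(547,105),140),plane(s,ps(148,62),140),tri(t,pt(547,105),s,ps(148,62)))
```

```text
screws [[ 743.08028094   42.75537744   70.        ]
 [ 685.05786329 -138.03763674   70.        ]
 [ 556.361762    -96.84587631   70.        ]
 [ 614.37168311   84.39536468   70.        ]] [649.71789733 -26.93319273  70.        ]
-107.79314223104608 189.87552482141766
-107.74832034717562 190.29855065920555
-17.927504811598237 135.2767226620078
-17.748309421119888 135.1275235292885
edge -17.472517120927236 214.86370897270555
screw s [614.63115837  83.68055829  70.        ] [555.18477557 -96.48243804  70.        ] [742.40879295  41.92909502  70.        ]
spot [522.09721261  14.08388292  57.        ] [521.18900633  15.44831035  57.        ] (array([521.79661507,  14.11045239,  55.58789716]), np.float64(0.7416080244383823))
rim t x-ext [649.9705951  -29.29493775 126.        ] side [650.33797209 -20.45221439 126.        ]
holder [[ 509.22273872 -337.38589324   75.        ]
 [ 453.22517592 -367.4080406    75.        ]
 [ 424.37310823 -311.99664601   75.        ]
 [ 480.08121011 -282.80357629   75.        ]] [ 466.72555824 -324.89853903   75.        ] [np.float64(-61.90221729535482), np.float64(-151.80276752290558), np.float64(117.50546791829844), np.float64(27.65617195070964)]
holder s [[ 508.08606483 -331.7181289    75.        ]
 [ 449.50455856 -357.87816601   75.        ]
 [ 423.01538419 -309.73288522   75.        ]
 [ 477.00659113 -277.82070357   75.        ]] [ 464.40314968 -319.28747093   75.        ] [np.float64(-60.03048121048916), np.float64(-155.93647005672028), np.float64(118.81926275477237), np.float64(30.58574437633559)]
handle top [ 467.09441723 -325.35743959  140.        ] [ 464.95392215 -324.07936028  140.        ] (array([ 466.08277556, -325.85630558,  138.76854686]), np.float64(2.0125983078301704))
```

The larger ball is at side (251,413) and top (147,197), radius 13.7 px against 9.2 px for the smaller at side (353,422). The grey holder with the probe is at side (393,190) and top (445,272); the blue one at top (495,308) is empty, so it's the look-alike. The enlarged crops confirm both. The mill is turned about -17.8°. Moving above the larger ball.

apply_moves:
  motion: [0.085, 0.027, 0.054, 0, 0, 0.085, 0.027, 0.054, 0, 0, 0.085, 0.027, 0.054, 0, 0, 0.085, 0.027, 0.054, 0, 0, 0.085, 0.027, 0.054, 0, 0, 0.085, 0.027, 0.054, 0, 0, 0.085, 0.027, 0.054, 0, 0, 0.085, 0.027, 0.054, 0, 0]
  newtons: 25

```text
clock: 1.1
eef_pos: [371.6, -171.7, 231.3]
tool_rot: [0.992, 0.125, 0.0, 0.0]
force: [0.5, 0.2, 0.1]
width: 0.995
```

apply_moves:
  motion: [0.085, 0.027, 0.054, 0, 0, 0.085, 0.027, 0.054, 0, 0, 0.085, 0.027, 0.054, 0, 0, 0.085, 0.027, 0.054, 0, 0, 0.085, 0.027, 0.054, 0, 0, 0.085, 0.027, 0.054, 0, 0, 0.085, 0.027, 0.054, 0, 0, 0.085, 0.027, 0.054, 0, 0]

```text
clock: 2.1
eef_pos: [587.5, 260.5, 231.0]
tool_rot: [0.992, 0.125, -0.0, 0.0]
force: [1.2, -0.5, 0.2]
width: 0.991
```

apply_moves:
  motion: [0.085, 0.012, 0.031, -0.03, 0, 0.085, 0.011, 0.0315, -0.05, 0, 0.085, 0, 0, -0.05, 0, 0.085, 0, 0, -0.02, 0, 0.085, 0, 0, 0, 0]

```text
clock: 2.72
eef_pos: [609.7, 320.5, 80.7]
tool_rot: [0.992, 0.125, -0.001, 0.0]
force: [-0.2, -0.0, 0.9]
width: 0.997
```

Run:
```python
from h import *
f=optics.grab_frame('side');save('a1',cv2.resize(f['pixels'][330:480,170:370],None,fx=4,fy=4));print(r.get_obs()['eef_pos'])
print(proj(f,[[610.5,323,41],r.get_obs()['eef_pos']]))
t=optics.grab_frame('top');save('a1t',cv2.resize(t['pixels'][120:270,80:230],None,fx=4,fy=4))
```

```text
[610.62365788 320.87627022  82.30311564]
[[251.16796734 412.63529254]
 [248.96349747 397.29794993]]
```

View pics/a1.png

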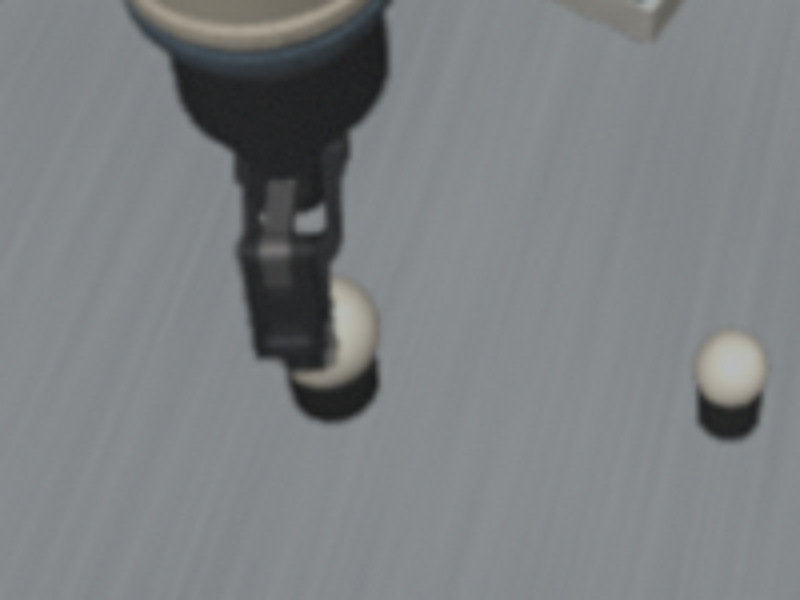

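View pics/a1t.png

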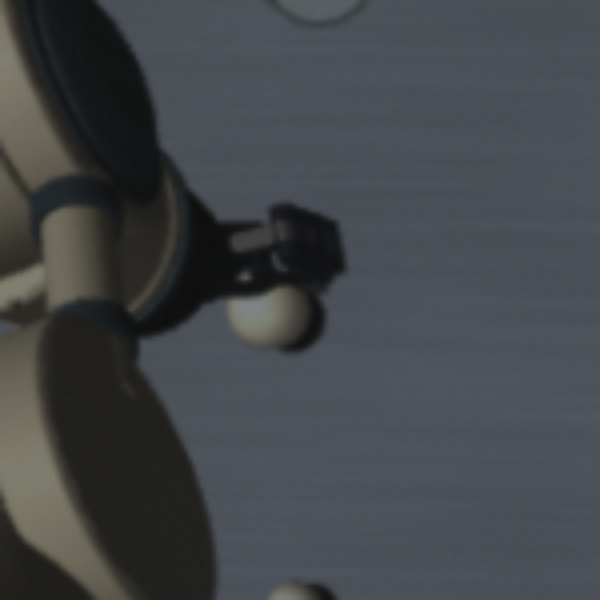

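Both views show the fingers straddling the larger ball (ring base about side (253,425)). The smaller ball is well clear. Descending and closing.

apply_moves:
  motion: [0.085, 0.0005, 0.002, -0.022, 0, 0.085, 0, 0, -0.02, 0, 0.085, 0, 0, -0.02, 0, 0.085, 0, 0, 0, 0, 0.03, 0, 0, 0, 0, 0.03, 0, 0, 0, 0, 0.03, 0, 0, 0, 0, 0.03, 0, 0, 0, 0]
  newtons: 30

```text
clock: 3.82
eef_pos: [611.4, 322.3, 20.4]
tool_rot: [0.992, 0.125, 0.001, 0.0]
force: [-0.0, -8.6, 9.0]
width: 0.496
```

apply_moves:
  motion: [0.03, 0, 0, 0, 0, 0.03, 0, 0, 0, 0]

```text
clock: 4.08
eef_pos: [611.4, 322.3, 20.4]
tool_rot: [0.992, 0.125, 0.001, 0.0]
force: [1.0, -8.8, 7.2]
width: 0.497
```

apply_moves:
  motion: [0.03, 0, 0, 0.01, 0, 0.03, 0, 0, 0.02, 0, 0.03, 0, 0, 0.04, 0, 0.03, 0, 0, 0.05, 0, 0.03, 0, 0, 0.05, 0, 0.03, 0, 0, 0, 0]

```text
clock: 4.82
eef_pos: [612.6, 324.2, 195.4]
tool_rot: [0.992, 0.125, 0.004, -0.001]
force: [0.3, 0.3, -2.5]
width: 0.497
```

Run:
```python
from h import *
f=optics.grab_frame('side');save('a2',f['pixels'][120:480,100:500]);o=r.get_obs();print(o['eef_pos'],o['width'],o['force'])
```

```text
[611.42939627 323.60126376 192.5054605 ] 0.49767555353298487 [ 0.33332833 -0.63291493 -3.14599281]
```

View pics/a2.png

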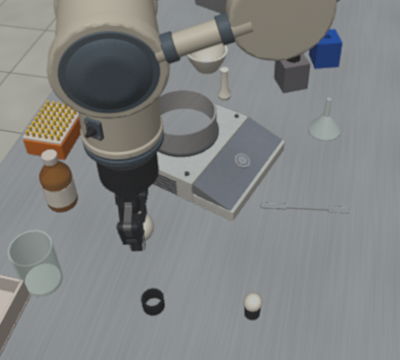

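The ball is held with the empty ring behind it at crop (152,302); the smaller ball is untouched at crop (252,303). Carrying it over the pot.

apply_moves:
  motion: [0.03, 0.003, -0.025, 0, 0, 0.03, 0.006, -0.05, 0, 0, 0.03, 0.006, -0.05, 0, 0, 0.03, 0.006, -0.05, 0, 0, 0.03, 0.006, -0.055, 0, 0, 0.03, 0.006, -0.055, 0, 0, 0.03, 0.005, -0.04, 0, 0, 0.03, 0.003, -0.0255, 0, 0]

```text
clock: 5.88
eef_pos: [650.6, -30.5, 188.2]
tool_rot: [0.992, 0.124, -0.001, -0.0]
force: [0.1, 0.7, -1.1]
width: 0.496
```

apply_moves:
  motion: [0.03, 0, 0, -0.02, 0, 0.03, 0, 0, -0.02, 0, 0.03, 0, 0, 0, 0]

```text
clock: 6.25
eef_pos: [649.7, -28.1, 147.1]
tool_rot: [0.992, 0.125, -0.002, -0.001]
force: [-0.6, -0.8, -1.7]
width: 0.497
```

Run:
```python
from h import *
f=optics.grab_frame('side');save('a3',cv2.resize(f['pixels'][130:350,180:420],None,fx=3,fy=2.7));o=r.get_obs();print(o['eef_pos'],o['width'],o['force'])
t=optics.grab_frame('top');save('a3t',cv2.resize(t['pixels'][90:290,200:400],None,fx=3,fy=3))
```

```text
[650.62607158 -27.94082876 148.40256242] 0.4959745756020277 [-0.03091611  0.18576892 -1.48688105]
```

View pics/a3.png

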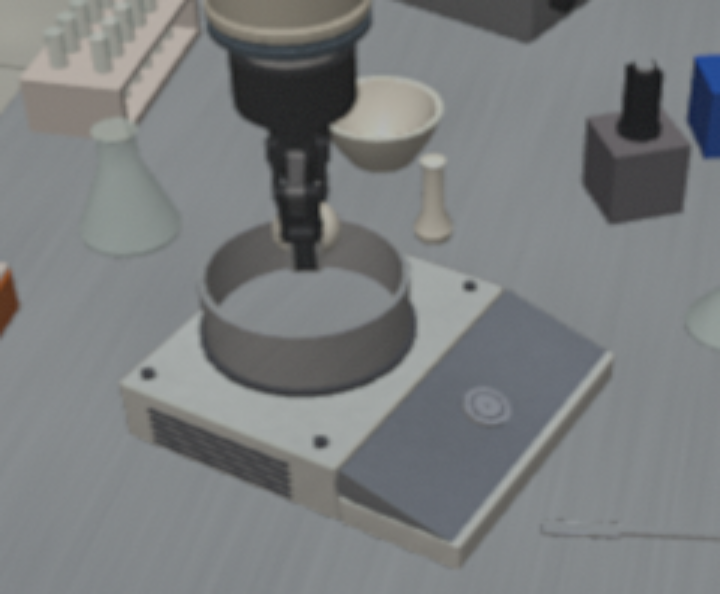

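View pics/a3t.png

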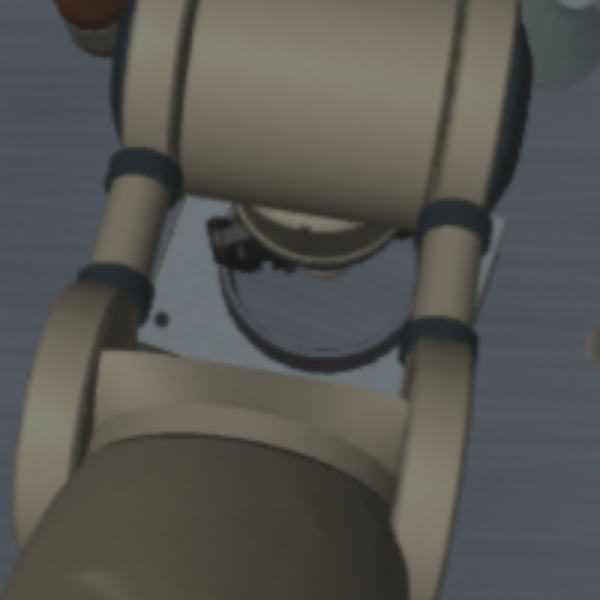

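Ball centred over the pot opening (side crop about (305,235)). Lowering slowly.

apply_moves:
  motion: [0.03, 0, 0, -0.02, 0, 0.03, 0, 0, -0.02, 0, 0.03, 0, 0, -0.015, 0, 0.03, 0, 0, -0.008, 0, 0.03, 0, 0, -0.004, 0, 0.03, 0, 0, -0.003, 0, 0.03, 0, 0, -0.001, 0, 0.03, 0, 0, 0, 0]

```text
clock: 7.35
eef_pos: [651.7, -27.4, 78.5]
tool_rot: [0.992, 0.125, 0.0, 0.0]
force: [0.2, 0.4, -1.8]
width: 0.496
```

apply_moves:
  motion: [0.03, 0, 0, -0.001, 0, 0.03, 0, 0, 0, 0]

```text
clock: 7.6
eef_pos: [652.1, -27.4, 78.0]
tool_rot: [0.992, 0.125, 0.001, 0.0]
force: [-1.0, 0.9, 5.1]
width: 0.493
```

apply_moves:
  motion: [0.046, 0, 0, 0, 0, 0.048, 0, 0, 0, 0, 0.052, 0, 0, 0, 0, 0.058, 0, 0, 0, 0, 0.06, 0, 0, 0, 0, 0.06, 0, 0, 0, 0]

```text
clock: 8.35
eef_pos: [651.6, -27.5, 77.3]
tool_rot: [0.992, 0.125, -0.0, -0.0]
force: [0.3, 0.0, 0.1]
width: 0.706
```

apply_moves:
  motion: [0.06, 0, 0, 0.02, 0, 0.06, 0, 0, 0.04, 0, 0.06, 0, 0, 0.05, 0, 0.06, 0, 0, 0.02, 0, 0.06, -0.02, -0.05, 0.01, 0, 0.06, -0.02, -0.05, 0, 0, 0.06, -0.02, -0.05, 0, 0, 0.06, 0, 0, 0, 0]

```text
clock: 9.35
eef_pos: [590.3, -180.6, 217.4]
tool_rot: [0.992, 0.123, -0.0, 0.0]
force: [0.8, 0.0, 0.2]
width: 0.703
```

Run:
```python
from h import *
f=optics.grab_frame('side');save('a4',cv2.resize(f['pixels'][130:350,180:420],None,fx=3,fy=2.7));o=r.get_obs();print(o['eef_pos'],o['width'],o['force'])
t=optics.grab_frame('top');save('a4t',t['pixels'])
save('a4p',cv2.resize(t['pixels'][250:300,420:480],None,fx=10,fy=10,interpolation=cv2.INTER_CUBIC)*2)
```

```text
[ 591.05048947 -178.87336659  217.35803982] 0.7034511245526555 [-0.15303963  0.71681622 -0.41100999]
```

View pics/a4.png

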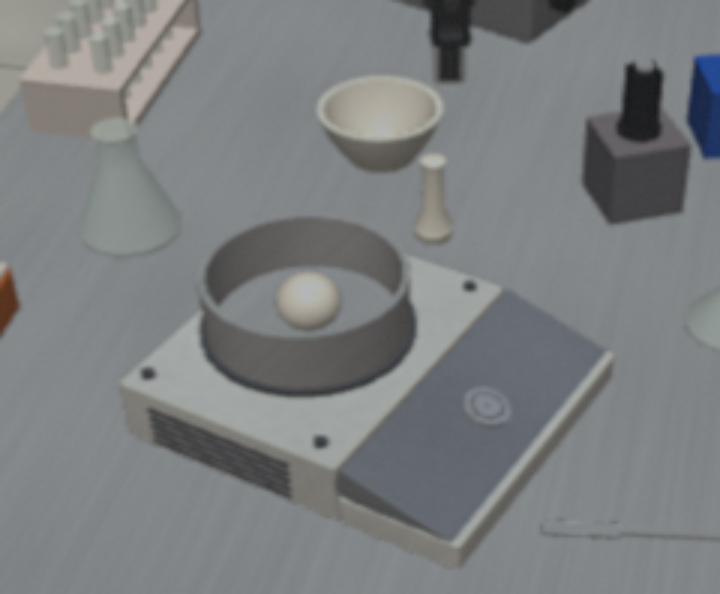

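View pics/a4t.png

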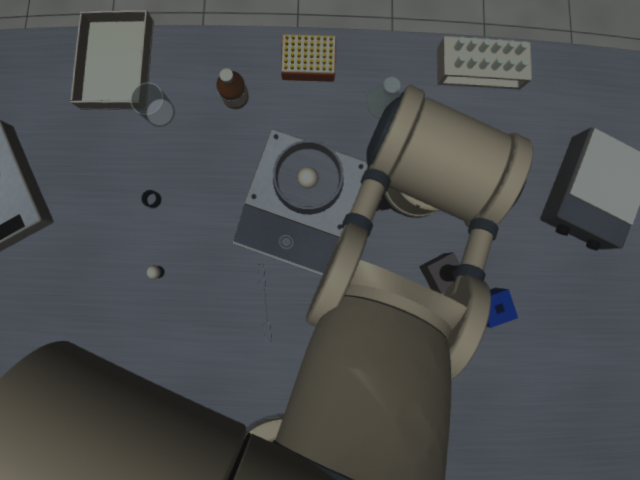

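View pics/a4p.png

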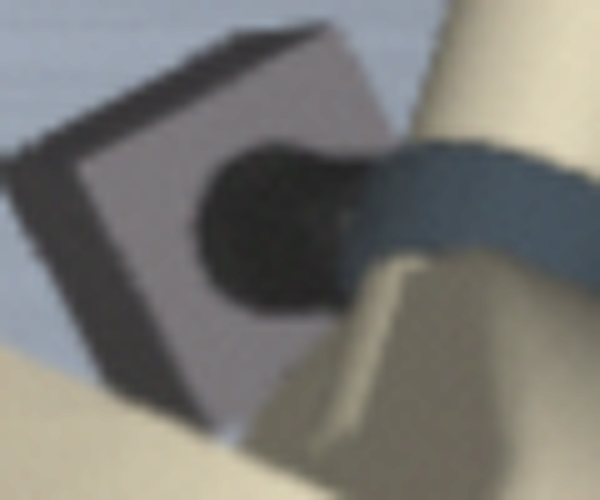

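Ball rests centred in the pot (side crop (308,300), top (308,178)), let go. Now the handle's orientation from the first pictures.

Run:
```python
from h import *
import pickle
F=pickle.load(open('f0.pkl','rb'));s,t=F['side'],F['top']
a=cv2.resize(s['pixels'][145:215,370:415],None,fx=8,fy=8,interpolation=cv2.INTER_CUBIC)
b=cv2.resize(t['pixels'][250:297,418:470],None,fx=8,fy=8,interpolation=cv2.INTER_CUBIC)
b=cv2.copyMakeBorder(b,0,a.shape[0]-b.shape[0],0,0,0)
im=np.hstack([a,b]).astype(float);save('hd',np.clip(255*(im/255)**.45,0,255).astype(np.uint8))
```

```text
(no output)
```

View pics/hd.png

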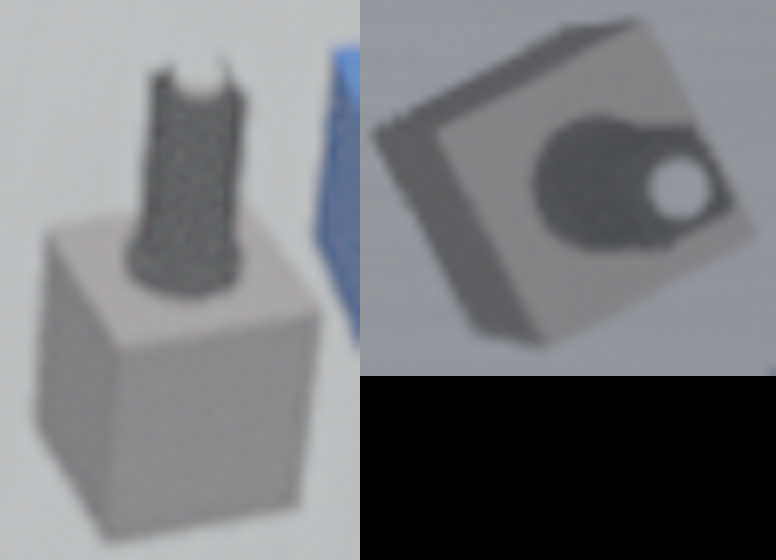

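The handle's sides are parallel to the holder's (yaw about 28°), and the white cap sits at top (458,273.5). Moving above it with the jaws square.

apply_moves:
  motion: [0.06, -0.031, -0.037, 0, 3.5, 0.06, -0.031, -0.037, 0, 3.5, 0.06, -0.031, -0.037, 0, 3.5, 0.06, -0.032, -0.0367, 0, 3.4, 0.06, 0, 0, -0.03, 0, 0.06, 0, 0, -0.02, 0, 0.06, 0, 0, 0, 0]

```text
clock: 10.32
eef_pos: [466.6, -323.8, 166.2]
tool_rot: [0.97, 0.245, -0.001, -0.001]
force: [0.7, -0.1, 0.7]
width: 0.702
```

Run:
```python
from h import *
f=optics.grab_frame('side');save('a5',cv2.resize(f['pixels'][80:230,330:490],None,fx=4.5,fy=4));o=r.get_obs();print(o['eef_pos'],o['tool_rot'],o['width'],o['force'])
q=o['tool_rot'];print('xyaw',2*np.degrees(np.arctan2(q[1],q[0])))
t=optics.grab_frame('top');save('a5t',cv2.resize(t['pixels'][220:340,400:520],None,fx=5,fy=5))
```

```text
[ 467.1143975  -324.2938718   167.21665479] [ 9.69576771e-01  2.44787011e-01 -2.07438084e-04 -4.01839388e-04] 0.7008011129518252 [ 0.46075362 -0.97088696  0.4446843 ]
xyaw 28.33849711034372
```

View pics/a5.png

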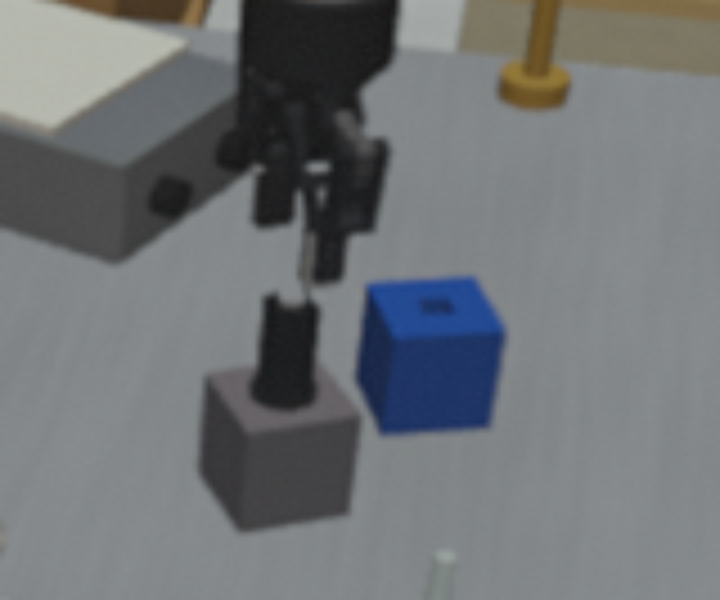

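View pics/a5t.png

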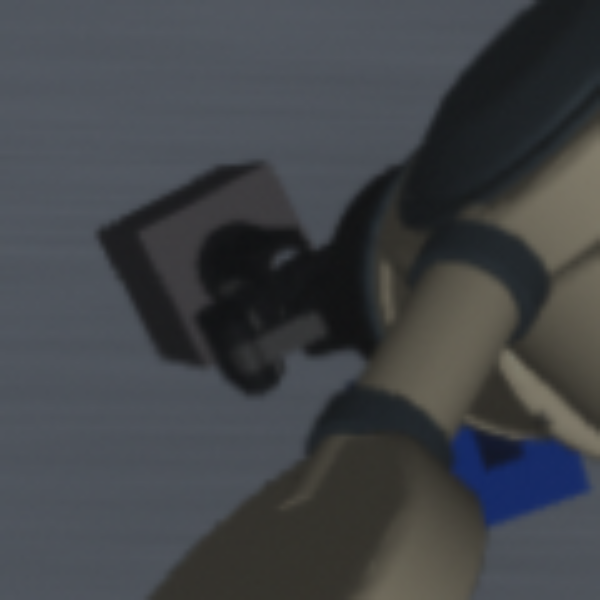

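Run:
```python
from h import *
import pickle
F=pickle.load(open('f0.pkl','rb'));s,t=F['side'],F['top']
print(proj(s,[[466.7,-325.1,140],[466.7,-325.1,80],[466.7,-325.1,0],[466.9,-324.5,167]]),proj(t,[[466.7,-325.1,140],[466.7,-325.1,80]]))
```

```text
[[394.04958418 154.05773563]
 [392.11037565 175.5311183 ]
 [389.67140135 202.3111726 ]
 [394.83607459 144.10673268]] [[457.30454179 273.05728295]
 [448.27319185 272.5826602 ]]
```

The axis projects onto the cap within 1 px in both views. Descending to grip the handle.

apply_moves:
  motion: [0.06, 0, 0, -0.03, 0, 0.06, 0, 0, -0.03, 0, 0.06, 0, 0, -0.011, 0, 0.06, 0, 0, 0, 0, 0.01, 0, 0, 0, 0, 0.01, 0, 0, 0, 0, 0.01, 0, 0, 0, 0, 0.01, 0, 0, 0, 0]
  newtons: 30

```text
clock: 11.42
eef_pos: [467.1, -325.5, 97.3]
tool_rot: [0.97, 0.244, 0.0, 0.001]
force: [-0.1, 0.2, 7.3]
width: 0.273
```

apply_moves:
  motion: [0.01, 0, 0, 0, 0, 0.01, 0, 0, 0, 0]

```text
clock: 11.68
eef_pos: [467.1, -325.5, 97.3]
tool_rot: [0.97, 0.244, 0.0, 0.001]
force: [-1.2, 1.2, 7.3]
width: 0.279
```

apply_moves:
  motion: [0.01, 0, 0, 0.01, 0, 0.01, 0, 0, 0.02, 0, 0.01, 0, 0, 0.015, 0, 0.01, 0, 0, 0.003, 0, 0.01, 0, 0, 0, 0]
  newtons: 20

```text
clock: 12.3
eef_pos: [466.6, -325.1, 144.3]
tool_rot: [0.97, 0.244, 0.0, 0.0]
force: [-0.1, 0.2, -1.1]
width: 0.277
```

apply_moves:
  motion: [0.01, -0.0044, -0.0024, 0, 0, 0.01, -0.0044, -0.0024, 0, 0, 0.01, -0.0044, -0.0024, 0, 0, 0.01, -0.0044, -0.0024, 0, 0, 0.01, -0.0044, -0.0024, 0, 0, 0.01, 0, 0, 0, 0]

```text
clock: 13.05
eef_pos: [444.3, -337.4, 144.3]
tool_rot: [0.97, 0.244, -0.0, 0.0]
force: [0.8, 0.4, -1.2]
width: 0.274
```

Run:
```python
from h import *
f=optics.grab_frame('side');save('a6',cv2.resize(f['pixels'][100:220,350:470],None,fx=5,fy=5,interpolation=cv2.INTER_CUBIC));o=r.get_obs();print(o['eef_pos'],o['tool_rot'],o['width'],o['force'],o['wrist_torque'])
t=optics.grab_frame('top');save('a6t',cv2.resize(t['pixels'][220:340,400:520],None,fx=5,fy=5))
```

```text
[ 444.36506244 -337.37365011  144.361243  ] [ 9.69761163e-01  2.44055874e-01 -1.04438966e-04  7.75893831e-05] 0.2767171425224384 [ 0.40633021  0.79177217 -0.16636351] [ 0.1214865  -0.18564227  0.01618748]
```

View pics/a6.png

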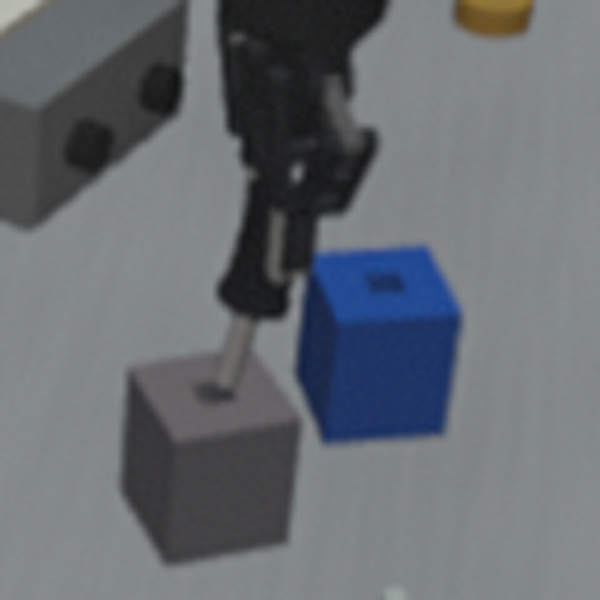

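View pics/a6t.png

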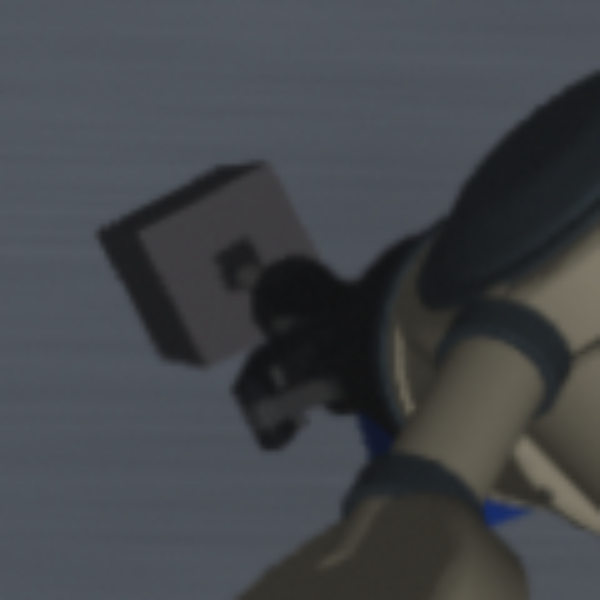

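```bash
cat >> h.py <<'E'
def inplane(f,px,P,yaw):  # plane through P containing z and dir yaw(tool x); returns (u,z,point)
    n=np.array([np.cos(np.radians(yaw-90)),np.sin(np.radians(yaw-90)),0]);c,d=ray(f,px);X=c+d*((P-c)@n)/(d@n)
    return (X-P)@np.array([np.cos(np.radians(yaw)),np.sin(np.radians(yaw)),0]),X[2],X
E
python3 - <<'E'
from h import *
f=optics.grab_frame('side');P=np.array([444.6,-337.2,145])
g=lambda x,y:(350+x/5-.4,100+y/5-.4)
for c in((248,318),(228,388),(252,297)):print(inplane(f,g(*c),P,28.3))
a,b=inplane(f,g(248,318),P,28.3),inplane(f,g(228,388),P,28.3)
print(np.degrees(np.arctan2(b[0]-a[0],a[1]-b[1])))
E
```

```text
(np.float64(9.894046940639031), np.float64(111.9870872490776), array([ 453.31148427, -332.50934901,  111.98708725]))
(np.float64(16.713286904320785), np.float64(73.43361133130804), array([ 459.31567062, -329.27642774,   73.43361133]))
(np.float64(8.908955915017392), np.float64(123.48061671557105), array([ 452.44413393, -332.97636905,  123.48061672]))
10.030584864936385
```

Probe leans as wanted, about 10–13° so far. Continuing the tilt against the rim.

apply_moves:
  motion: [0.01, -0.0044, -0.0024, 0, 0, 0.01, -0.0044, -0.0024, 0, 0, 0.01, -0.0044, -0.0024, 0, 0, 0.01, 0, 0, 0, 0]

```text
clock: 13.7
eef_pos: [431.0, -344.6, 144.4]
tool_rot: [0.97, 0.244, -0.0, 0.0]
force: [1.3, 1.0, -1.8]
width: 0.28
```

Run:
```python
from h import *
f=optics.grab_frame('side');save('a7',cv2.resize(f['pixels'][100:220,350:470],None,fx=5,fy=5,interpolation=cv2.INTER_CUBIC));o=r.get_obs();print(o['eef_pos'],o['tool_rot'],o['width'],o['force'],o['wrist_torque'])
```

```text
[ 431.11953382 -344.52374815  144.31677206] [ 9.69765442e-01  2.44038879e-01 -1.13643597e-04  1.70633374e-05] 0.27977554376008507 [ 0.72018198  0.87729352 -0.07849635] [ 0.1312908  -0.27706563 -0.00231831]
```

View pics/a7.png

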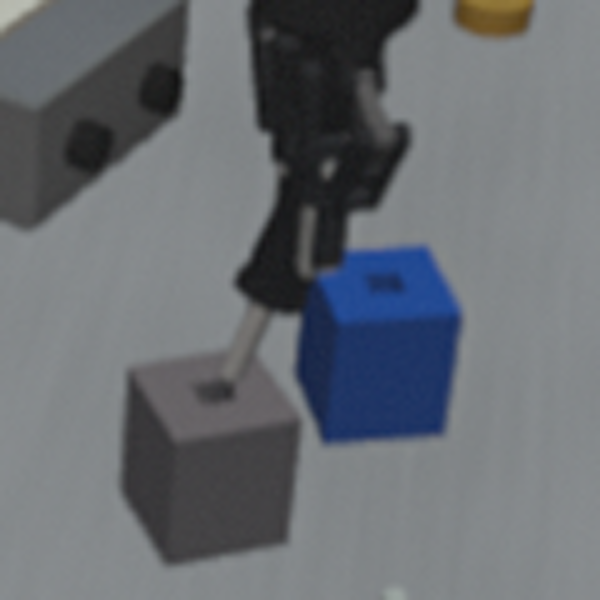

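apply_moves:
  motion: [0.01, 0, 0, 0, 0, 0.01, 0, 0, 0.01, 0, 0.01, 0, 0, 0.02, 0, 0.01, 0, 0, 0.03, 0, 0.01, 0, 0, 0.02, 0, 0.01, 0, 0, 0, 0, 0.01, 0, 0, 0, 0]
  newtons: 50

```text
clock: 14.62
eef_pos: [431.1, -344.1, 223.8]
tool_rot: [0.97, 0.244, -0.0, -0.0]
force: [0.0, -0.3, -0.6]
width: 0.271
```

Run:
```python
from h import *
f=optics.grab_frame('side');save('a8',cv2.resize(f['pixels'][70:190,350:470],None,fx=5,fy=5,interpolation=cv2.INTER_CUBIC));o=r.get_obs();print(o['eef_pos'],o['tool_rot'],o['width'],o['force'],o['wrist_torque'])
```

```text
[ 431.01601517 -344.00251428  223.50794448] [ 9.69717621e-01  2.44227894e-01 -3.94535766e-04 -5.61277793e-04] 0.27563906429053797 [ 0.66334546  0.83717115 -1.66915259] [ 0.02107739  0.04943336 -0.00242241]
```

View pics/a8.png

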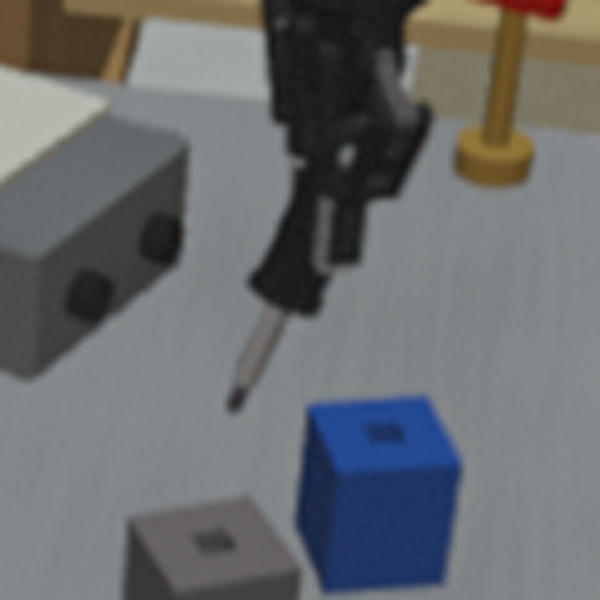

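apply_moves:
  motion: [0.01, 0.005, 0.042, 0, -6, 0.01, 0.005, 0.042, 0, -6, 0.01, 0.005, 0.042, 0, -6, 0.01, 0.005, 0.042, 0, -6, 0.01, 0.005, 0.042, 0, -6, 0.01, 0.005, 0.042, 0, -6, 0.01, 0.005, 0.042, 0, -6, 0.01, 0.005, 0.042, 0, -4.1]

```text
clock: 15.68
eef_pos: [471.0, -6.9, 223.6]
tool_rot: [0.988, -0.156, -0.001, 0.0]
force: [1.0, 0.2, -0.1]
width: 0.274
```

apply_moves:
  motion: [0.01, 0.004, 0.025, -0.01, 0, 0.01, 0.0034, 0.0117, -0.02, 0, 0.01, 0, 0, -0.01, 0, 0.01, 0, 0, 0, 0, 0.01, 0, 0, 0, 0]

```text
clock: 16.3
eef_pos: [478.9, 27.7, 184.6]
tool_rot: [0.988, -0.155, 0.0, 0.0]
force: [0.3, -0.7, -1.6]
width: 0.275
```

Run:
```python
from h import *
f=optics.grab_frame('side');save('a9',cv2.resize(f['pixels'][200:320,260:420],None,fx=5,fy=5,interpolation=cv2.INTER_CUBIC));o=r.get_obs();print(o['eef_pos'],o['tool_rot'],o['width'],o['force'],o['wrist_torque'])
q=o['tool_rot'];print('xyaw',2*np.degrees(np.arctan2(q[1],q[0])))
t=optics.grab_frame('top');save('a9t',cv2.resize(t['pixels'][180:300,220:380],None,fx=5,fy=5,interpolation=cv2.INTER_CUBIC))
```

```text
[479.04896163  27.77976511 184.74829116] [ 9.87858370e-01 -1.55356738e-01  3.52229379e-04 -4.73360328e-06] 0.2762720842542381 [ 0.72607311  0.63597856 -1.68395463] [-0.05464501  0.06097677  0.01409969]
xyaw -17.87497404902785
```

View pics/a9.png

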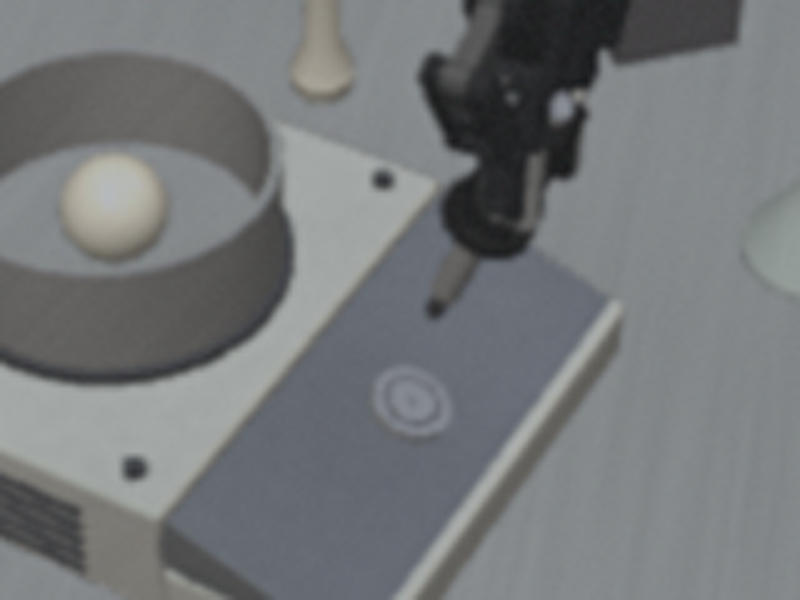

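View pics/a9t.png

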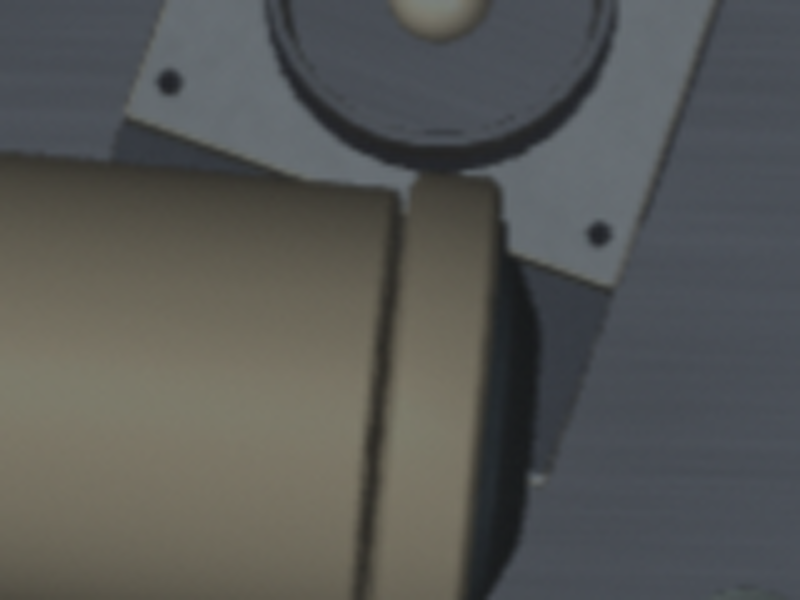

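Run:
```python
from h import *
f=optics.grab_frame('side')
def m(P,yaw,a,b,x0,y0):
    P=np.array(P);g=lambda p:(x0+p[0]/5-.4,y0+p[1]/5-.4)
    A,B=inplane(f,g(a),P,yaw),inplane(f,g(b),P,yaw)
    print('A',A[0],A[1]-P[2],'tip',B[0],B[1]-P[2],B[2],'tilt ab',np.degrees(np.arctan2(B[0]-A[0],A[1]-B[1])),'tilt from pivot',np.degrees(np.arctan2(B[0],P[2]+20-B[1])),'len',np.hypot(B[0],P[2]+20-B[1]))
m([431,-344.2,224],28.3,(278,315),(234,407),350,70)
m([478.8,28,185],-17.9,(464,262),(434,312),260,200)
def p(tilt,P,yaw,L=103):
    a=np.radians(tilt);b=np.radians(yaw);x=np.array([np.cos(b),np.sin(b),0])
    return np.array(P)+[0,0,20]+np.array([l*(np.sin(a)*x-[0,0,np.cos(a)]) for l in(42,L)])
for ti in(16,20,24):print(ti,(proj(f,p(ti,[478.8,28,185],-17.9))-[259.6,199.6])*5,(proj(f,p(ti,[431,-344.2,224],28.3))-[349.6,69.6])*5)
```

```text
A 17.92032815765908 -30.853801685712256 tip 35.3515632338002 -76.55123602570882 [ 462.12625084 -327.4402407   147.44876397] tilt ab 20.879295954566253 tilt from pivot 20.109852966323352 len 102.81961972875365
A 24.978814096978653 -45.68053816333486 tip 36.76537092700062 -76.82343913224861 [513.78572123  16.69991994 108.17656087] tilt ab 20.729994872137805 tilt from pivot 20.792551168382893 len 103.56867704473295
16 [[498.84733664 223.07577645]
 [453.3932027  323.84156612]] [[293.16063183 292.70445068]
 [247.6578517  409.33179214]]
20 [[492.0920685  218.63788157]
 [437.58274692 313.33650373]] [[287.5893207  291.77590865]
 [234.20966875 407.40015946]]
24 [[485.53183584 213.87080322]
 [422.22378403 302.10078525]] [[282.18928684 290.44831591]
 [221.12183576 404.52926695]]
```

Tilt measures 20–21° and the tip projects 36 mm ahead of the TCP, as planned. Going to 10 mm off the boss along its normal.

apply_moves:
  motion: [0.01, 0.002, -0.0005, -0.014, 0, 0.01, 0.002, -0.0005, -0.014, 0, 0.01, 0.0012, -0.0003, -0.0136, 0, 0.01, 0, 0, 0, 0, 0.01, 0, 0, 0, 0]

```text
clock: 17.08
eef_pos: [484.1, 27.1, 142.7]
tool_rot: [0.988, -0.155, -0.0, 0.0]
force: [-1.0, 0.3, -1.4]
width: 0.275
```

Run:
```python
from h import *
f=optics.grab_frame('side');save('b1',cv2.resize(f['pixels'][230:310,300:400],None,fx=8,fy=7.5,interpolation=cv2.INTER_CUBIC))
F=[r.get_obs() for _ in range(1)][0];print(F['eef_pos'],F['force'])
P=np.array([[521.6,14.7,57],[518.3,15.7,66.4]]);print((proj(f,P)-[299.6,229.6])*[8,7.5])
```

```text
[484.18340223  27.05504031 142.90126831] [ 0.25716335 -0.32480712 -0.93260695]
[[339.72588868 375.378953  ]
 [352.97941582 354.50175784]]
```

View pics/b1.png

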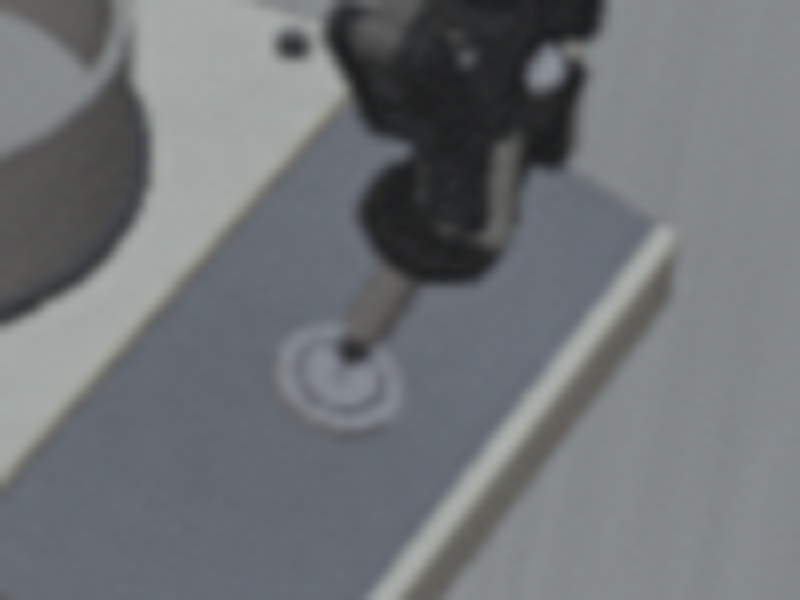

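Tip at crop (350,360), boss centre (341,377): matches the predicted 10 mm stand-off. Advancing along the normal in small steps, watching the force.

apply_moves:
  motion: [0.01, 0.0013, -0.0004, -0.0038, 0, 0.01, 0.0013, -0.0004, -0.0038, 0, 0.01, 0.0007, -0.0002, -0.0019, 0, 0.01, 0, 0, 0, 0, 0.01, 0, 0, 0, 0]

```text
clock: 17.75
eef_pos: [487.4, 26.0, 133.3]
tool_rot: [0.988, -0.155, 0.0, -0.0]
force: [-0.2, 0.3, 2.1]
width: 0.275
```

apply_moves:
  motion: [0.01, 0.0007, -0.0002, -0.0019, 0, 0.01, 0, 0, 0, 0, 0.01, 0, 0, 0, 0]

```text
clock: 18.12
eef_pos: [488.0, 25.9, 131.3]
tool_rot: [0.988, -0.155, 0.0, -0.0]
force: [-0.1, -0.1, 1.3]
width: 0.281
```

apply_moves:
  motion: [0.01, 0.0007, -0.0002, -0.0019, 0, 0.01, 0, 0, 0, 0, 0.01, 0, 0, 0, 0]

```text
clock: 18.5
eef_pos: [488.7, 25.6, 129.4]
tool_rot: [0.988, -0.155, -0.0, 0.0]
force: [-0.7, -0.3, 1.9]
width: 0.272
```

Run:
```python
from h import *
F=[]
for i in range(8):
    f=optics.grab_frame('side'); F.append(r.get_obs()['force'])
print(np.mean(F,0),np.std(F,0),r.get_obs()['eef_pos'],r.get_obs()['clock'])
save('b2',cv2.resize(f['pixels'][230:310,300:400],None,fx=8,fy=7.5,interpolation=cv2.INTER_CUBIC))
```

```text
[-0.25402611 -0.19431226  1.87265377] [0.60952777 0.41417502 0.63283868] [488.73069494  25.66632724 129.38864563] 18.9
```

View pics/b2.png

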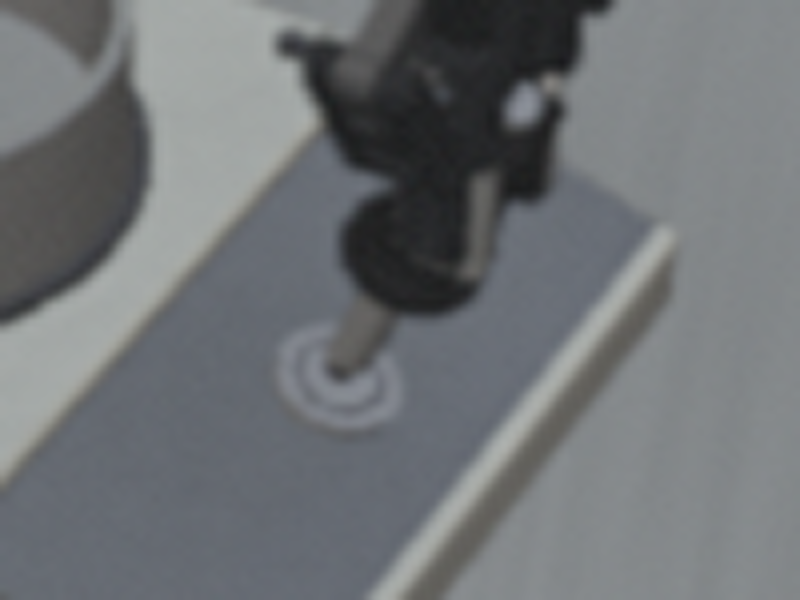

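Run:
```python
from h import *
f=optics.grab_frame('side');P=np.array([488.7,25.6,129.4])
b=np.radians(-17.9);x=np.array([np.cos(b),np.sin(b),0])
for ti in(16,20,24):
    a=np.radians(ti);print(ti,((proj(f,P+[0,0,20]+np.array([l*(np.sin(a)*x-[0,0,np.cos(a)]) for l in(37,98)]))-[299.6,229.6])*[8,7.5]).round())
g=lambda p:(299.6+p[0]/8,229.6+p[1]/7.5)
for c in((408,254),(374,310),(340,374)):print(inplane(f,g(c),P,-17.9)[:2])
```

```text
16 [[435. 251.]
 [367. 391.]]
20 [[426. 245.]
 [343. 377.]]
24 [[417. 239.]
 [321. 361.]]
(np.float64(17.24737200941482), np.float64(109.45596861713977))
(np.float64(25.72493098796174), np.float64(85.55996473986568))
(np.float64(34.45501083947579), np.float64(57.84564061579181))
```

The measured tilt is still about 20.5°. The tip is inside the ring, and contact is about 3 N once the probe's weight is allowed for. Handing in.

Run:
```python
from h import *
print(r.close_job());o=r.get_obs();print(o['clock'],o['force'],o['eef_pos'],o['width'])
```

```text
the job is handed in; nothing more can be done
None
the job is handed in; nothing more can be done
```

The larger ball is in the pot and the probe is on the marked boss. I handed the job in at about 19 s, and no verdict was reported.

- **Ball:** I lowered it to the pot floor until it touched lightly (about 5 N), then opened the fingers. Later pictures show it at rest near the middle of the pot.
- **Probe tilt:** The moves can only turn about the vertical. I swung the probe in the jaws against the rim of its own holder's hole, at a light 20 N grip, then lifted it clear at 50 N. It measured 20–21° before contact. At the end the tip position gave 20.6°, and cruder pixel pairs gave 17.5–22°, all within the 8° allowed.
- **Contact:** The tip is inside the engraved ring, about 1–2 mm from the spot. The mean vertical force rose by about 3 N over the free-held reading, with about 0.6 N of noise. That puts the plunger roughly 4–5 mm in, inferred from force and travel because it can't be read directly.
- **Not checked:** At the end only the side camera could see the tip, because the arm hides it from the top one. The tip's offset out of the tilt plane therefore rests on the arm's own pose. I took no full bench picture after handling the probe, but nothing else appeared disturbed in the views I did take.

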